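# Empty the keyed rivet cup and press it home in the brass hub

### The job

Take the steel rivet cup out of the walnut stand, tip its three rivets into the white dish, then stand the cup upright again. Push its keyed stem down into the bore of the round brass hub, turning it until the key slips into the keyway, and keep pushing against the spring until the cup's shoulder is fully home on the hub. Finish like that, still gripping the cup and pressing it home (let go and the spring lifts it), with the flush sets, pliers, rule, block and tin left where they are.

Things in the scene. Friction and masses are not known exactly. Their poses are not given: they have to be found in the camera images.
- cup: Flared steel rivet cup on a keyed stem, 0.25 kg or so, upright in the walnut stand. Origin: centre of the flat round shoulder (42 mm dia) under the cup; z is its axis, up out of the mouth. Rim at z = +55 mm (60 mm outside dia), walls 2.5 mm, flaring 10 degrees; inside floor at z = +5 mm. Stem and key: see cup_stem; grip plates: see cup_grip.
- cup_stem (a point): Lower end of the cup's stem, on its axis, 34 mm below the shoulder; axes as the cup's. Stem 18 mm dia, its last 5 mm tapered to 12 mm dia. The key is on the stem's +x side, 6 mm wide, reaching 14 mm from the axis, and runs from the shoulder 18 mm down, so the lowest 16 mm of the stem has no key.
- cup_grip (a point): On the cup's axis, 31 mm above the shoulder; axes as the cup's. Half-way up the two flat vertical grip plates outside the cup at y = +31 and -31 mm (62 mm over both, each 22 mm wide in x, from 12 to 50 mm above the shoulder). Pinch the plates here from above, fingers closing along the cup's y.
- rivet0_mid (a point): First aluminium rivet, middle. Rivets: 20 mm long, head 14 mm dia and 5 mm thick, shank 9 mm dia, 12 g, polished and slippery (friction about 0.3); all three start inside the cup, standing on their heads. z runs from head to shank end.
- rivet1_mid (a point): Second rivet, same kind.
- rivet2_mid (a point): Third rivet, same kind.
- dish_floor (a point): Centre of the inside floor of the round white ceramic sorting dish: outside 160 mm dia at the foot, 184 mm at the rim, 42 mm high, wall 5 mm, floor 6 mm above the bench; loose, 0.7 kg. z up.
- hub: Round brass hub, 90 mm dia, 45 mm high, on a 120 mm dia 6 mm thick flange, bolted to the bench. Origin: centre of its underside; z up. Upright bore in the middle, 20 mm dia, with a keyway on its +x side, 8.4 mm wide, reaching 16 mm from the axis, open at the top and cut the full depth. A 17 mm dia spring plunger stands in the bore, its free top 26 mm below the hub's top face.
- hub_mouth (a point): Centre of the bore's mouth in the hub's flat top face, 45 mm above the bench; axes as the hub's (keyway towards +x).
- plunger (a joint): How far the spring plunger in the bore is pressed down, m: 0 free, 0.008 when the cup's shoulder is home on the hub. About 4 N to start it, about 10 N at 8 mm; it springs back.
- stand: Walnut stand block 100 x 220 x 45 mm, fixed. Origin: centre of its underside; y along its length. A 32 mm square through-hole at y = -60 mm holds the cup's stem, the cup's shoulder resting on the top face. Four flush sets stand in its holes at x = +-22 mm, y = +35 and +80 mm.
- set0: Chrome flush set standing in the stand, up to 45 mm above it, up to 30 mm dia head; leave alone. Origin on the stand's top face.
- set1: Second flush set, likewise.
- set2: Third flush set, likewise.
- set3: Fourth flush set, likewise.
- pliers: Red-handled cleco pliers lying flat, 180 x 65 mm, 16 mm high; leave alone. x along them, jaws at +x.
- rule: Steel rule lying flat, 300 x 25 x 2 mm, along its y; leave alone.
- bar: Dark steel bucking block, 45 x 90 x 30 mm; origin under its centre; leave alone.
- tin: Closed metal tin, 64 mm dia, 60 mm high; origin under its centre; leave alone.
Mind the look-alikes: they are no part of the job. Leave any orange or turquoise look-alike of the hub alone.

How it is judged (in metres and radians):
On the way, in this order (a step that is already met when the one before it is completed fails the run):
1. the cup is tipped over above the dish (angle between cup's own z axis and vertical above 1 rad and horizontal distance between cup_grip and dish_floor below 0.15 m).
2. all three rivets lie in the dish (horizontal distance between each of rivet0_mid, rivet1_mid, rivet2_mid and dish_floor below 0.088 m and z of each of rivet0_mid, rivet1_mid, rivet2_mid in the frame of dish_floor below 0.032 m), for 0.2 s.
3. the cup is upright and its key has slipped into the hub's keyway (angle between cup's own z axis and vertical below 0.12 rad and horizontal distance between cup and hub_mouth below 0.003 m and z of cup in the frame of hub_mouth below 0.014 m).
At the end, for the whole second after the job is handed in: Rivets in the dish (within 88 mm of its centre, under 32 mm above its floor); cup upright (0.06 rad), on the bore (3 mm), key in keyway (0.2 rad), shoulder within 2 mm of the hub's face, plunger down over 6 mm; fingers grip the cup (over 3 N), cup at rest (under 20 mm/s), held 1 s (all of step 2 and z of cup in the frame of hub_mouth below 0.002 m and horizontal distance between cup and hub_mouth below 0.003 m and angle between cup's own z axis and vertical below 0.06 rad and angle between the x axis of cup and the x axis of hub, either way round below 0.2 rad and value of joint plunger above 0.006 m and contact force between the fingers and cup above 3 N and linear speed of cup below 0.02 m/s); the arm keeps its last pose, push and grip.
It fails at once if a flush set moved more than 30 mm from its place (distance of any of set0, set1, set2, set3 from where it was at the start of the episode above 0.03 m).
It fails at once if the pliers, rule, block or tin moved more than 30 mm (distance of any of pliers, rule, bar, tin from where it was at the start of the episode above 0.03 m).
It also fails if it takes over 56 s, if anything falls off the work surface, if the arm or the gripper's body presses on something with over 40 N, if the wrist force passes 120 N, or if a joint passes its speed limit or range.

### The arm

A 6-joint arm with a two-finger parallel gripper is mounted at the origin on the work surface. World frame = base frame: x ahead of the robot, y to its left, z up, the work surface at z = 0. Lengths are in mm, angles in rad, forces in N, time in s.
With the tool pointing down it reaches from about 250 to 725 mm from the base axis. Payload 4 kg.
Tool frame: the origin (TCP) lies on the centre line of the jaws, within the pads' length; the fingertips stand ctrl.nose_length ahead of it and the grasp point (between the pads) lies 6 mm ahead of it (ctrl.nose_length is the distance from the TCP to the fingertips, in mm); z points along the fingers, y is the line along which they close (so a half turn about z gives the same grasp; the last joint's range is limited). The gripper opens to 85 mm and grips with 20 to 120 N. Pads are 22 mm wide; open, the fingers measure 114 mm over their backs; the gripper's body (76 mm by 85 mm) begins 54 mm behind the grasp point. The pads swing forward as they close: fully open they stand 13 mm farther back than shut.
Start: joints at [-1.298, 0.241, 0.005, 1.335, 0, 1.571], TCP at [134.713, -481.51, 256.306] pointing down, gripper open.
Joint ranges: [-2.72, 2.72], [-1.05, 1.87], [-1.09, 1.28], [-1.99, 2.15], [-1.42, 1.44], [-3.14, 3.14]. Speed limits (rad/s): [2.79, 2.79, 3.14, 3.14, 3.14, 3.14].

### API

Orientations are given as a 3x3 rotation matrix whose columns are the frame's x, y, z axes.
In Python, from station import ctrl gives the robot as it stands.
- The arm moves only by the tool step_arm, never from a script. Its arguments are lists of equal length, an entry for each row: "dp": the shift along the tool's x, y, z in cm, a list of three; "angular": the turn, a rotation vector about the tool's x, y, z in rad, a list of three. In form: {"dp": [[x, y, z], ...], "angular": [[ax, ay, az], ...]}. A call has exactly 5 rows; each row shifts and turns the commanded pose from where the row before left it, along the tool's axes as they then stand; what a row does not reach is not made up. A row lasts 1/8 s, in which the tool goes at most 62.5 mm and 10.7 degrees, less where a joint would pass 70% of its speed; a pose out of reach is approached as far as the arm can. A call with a gripper value outside its range is refused whole. "claw" is the closure, from -1 (fully open) to 1 (shut), set as the call begins (left out, the last holds). The fingers move at their own pace and stop on an object; "newtons" is the grip in N (left out, the last holds). Time passes only in rows, so rows that do not move let the fingers close, or fill a call up. It gives the time, the measured TCP pose, the force, the opening and the grip force at its end, in the units of the state.
- ctrl.get_state(): the state, without advancing time (a new reading comes with each control period).
- ctrl.snapshot(name): name is "scene" or "top" or "wrist"; returns a dict with "image" (480x640x3 uint8, red, green, blue), "z_map" (480x640 float32, mm along the optical axis (not along the pixel's ray), 0 where there is no reading), "camera_matrix" (3x3 intrinsics, pixels), "k1" (the pictures are not rectified: a ray, as slopes to the right and down, at radius r is drawn at 1 + k1 r^2 times it, then the intrinsics apply), "R" (3x3) and "t" (3): a world point X has camera coordinates R X + t. Camera axes: x right, y down, z forward; pixel columns grow to the right and rows downward; lengths in mm; the calibration is good to about 2 mm. A picture is of the moment at which its call begins.
- ctrl.finish_job(): hands the job in; it is judged then, once.
The state is a dict: "t": time; "q": joint angles; "joint_velocities": joint speeds; "joint_efforts": joint torques, N m; "tool_pos": TCP position; "ee_rot": TCP orientation; "force": force on the tool from outside, world axes, zero at the start; "ft_torque": the same for the moment, N m; "opening": opening from 0.0 (shut) to 1.0 (fully open); "grip_force": force on a finger pad.
Only numpy, scipy, OpenCV 4.12 (cv2) and the standard library are available. Lean on these libraries where they do the work, as an engineer would, in place of code of your own. Each camera call takes 0.05 s, during which the arm holds its last target. There are 200 camera calls.

## Working session

There is one attempt and no reset: what is moved stays moved. The work goes in short steps, Python scripts to look and compute and a tool call to move; the robot and the scene stay as the last step left them, time stands still between calls to the robot, and variables do not carry over. Pictures are saved under pics/ and viewed, at most 10 in all, crops included, and the job is handed in when it is done.

Besides the shell and the picture viewer there is one more tool, called after "Emit:" as name(argument=value, ...), one argument or row to a line, values as JSON. step_arm: Moves the arm, as the interface text tells. Its arguments: {"type":"object","properties":{"dp":{"type":"array"},"angular":{"type":"array"},"claw":{"type":"number"},"newtons":{"type":"number"}},"required":["dp","angular"]}

```bash
mkdir -p pics; ls; cat > h.py <<'E'
import numpy as np, cv2
from station import ctrl
def snap(n,save=None):
    s=ctrl.snapshot(n)
    if save: cv2.imwrite('pics/'+save,s['image'][:,:,::-1])
    K=np.array(s['camera_matrix']);R=np.array(s['R']);t=np.array(s['t']).ravel()
    v,u=np.mgrid[:480,:640]
    d=np.stack([(u-K[0,2])/K[0,0],(v-K[1,2])/K[1,1]],-1)
    p=d.copy()
    for _ in range(15): p=d/(1+s['k1']*(p**2).sum(-1,keepdims=True))
    z=s['z_map']
    P=np.concatenate([p*z[...,None],z[...,None]],-1)
    W=(P-t)@R
    W[z==0]=np.nan
    return s['image'],W,s
E
python3 - <<'E'
from h import *
for n in ('top','scene'):
    im,W,s=snap(n,n+'0.png'); np.savez(n+'0.npz',im=im,W=W)
    print(n,s['k1'],-np.array(s['R']).T@np.array(s['t']).ravel())
print(ctrl.get_state(),ctrl.nose_length)
E
```

```text
pics
top -0.16330997006758718 [ 421.21367069   -7.38766026 1285.20137914]
scene 0.02543114026874416 [1001.06579122  626.75449092  802.74136716]
{'t': 0.1, 'q': array([-1.29797541e+00,  2.41339580e-01,  3.87069883e-03,  1.33518397e+00,
       -3.98236243e-06,  1.57079306e+00]), 'joint_velocities': array([-0.00049425, -0.00130259,  0.00413262,  0.00086132,  0.00052444,
        0.00179785]), 'joint_efforts': array([-4.44698571e-04, -3.73138368e+01,  2.53009897e+01,  1.08646849e-02,
        4.71158728e-05,  3.83740741e-06]), 'tool_pos': array([ 134.58683626, -481.01926579,  255.50543676]), 'ee_rot': array([[ 9.63013754e-01,  2.69451770e-01, -5.04074530e-04],
       [ 2.69452241e-01, -9.63012096e-01,  1.78678945e-03],
       [-3.97628903e-06, -1.85652683e-03, -9.99998277e-01]]), 'force': array([-0.78772045,  1.07493361,  0.26379248]), 'ft_torque': array([-0.00681359, -0.03884516,  0.03103032]), 'grip_force': 0.0, 'opening': 0.9961465076142768} 25.0
```

View pics/top0.png

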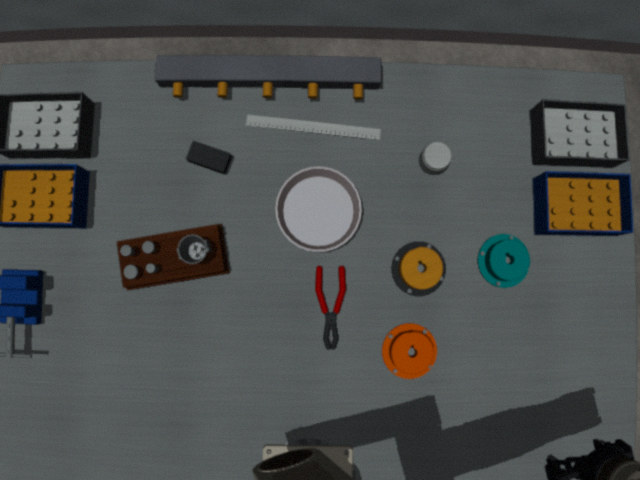

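View pics/scene0.png

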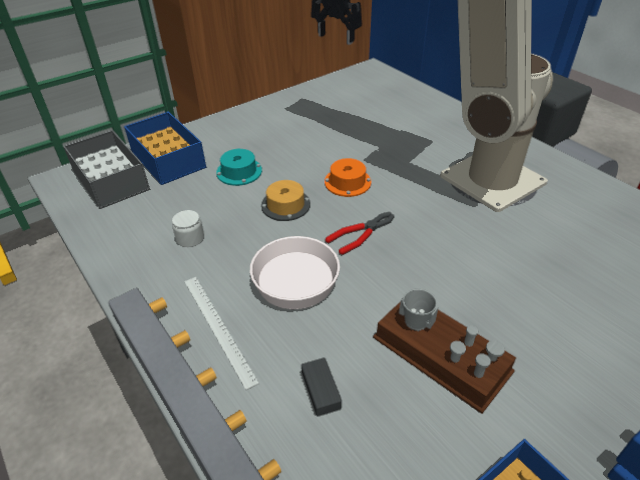

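The top view shows the brass hub at about (420,268), the dish at (319,208) and the cup at (194,249) in the stand. The decoys are orange (411,351) and teal (503,260). Next I'll measure these.

```bash
python3 - <<'E'
from h import *
d=np.load('top0.npz');im,W=d['im'],d['W']
def reg(u0,u1,v0,v1,zl,zh):
    w=W[v0:v1,u0:u1].reshape(-1,3);m=(w[:,2]>zl)&(w[:,2]<zh);return w[m]
def circ(w):
    (c,r)=cv2.minEnclosingCircle(w[:,:2].astype(np.float32)); return np.round(c,1),round(r,1),len(w),np.round(np.median(w,0),1)
print('bench z',np.nanmedian(W[300:400,220:280,2]))
print('hub top',circ(reg(385,450,235,300,42,49)))
print('dish rim',circ(reg(265,375,155,260,38,46)), 'floor',circ(reg(290,350,180,235,3,10)))
s=reg(110,240,215,300,41,50);print('stand',cv2.minAreaRect(s[:,:2].astype(np.float32)))
print('cup',circ(reg(165,220,225,275,90,110)))
print('cup grip+rim >80',circ(reg(165,220,225,275,60,110)))
for n,(a,b,c,e) in {'bar':(180,240,135,180),'tin':(415,458,135,180),'pliers':(305,355,260,355)}.items():
    w=reg(a,b,c,e,10,80);print(n,w.min(0).round(),w.max(0).round())
w=reg(110,165,230,285,65,110);print('sets',w.min(0).round(),w.max(0).round())
A=cv2.resize(im[215:285,160:230],None,fx=8,fy=8,interpolation=cv2.INTER_CUBIC)[:,:,::-1]
B=cv2.resize(im[238:298,390:450],None,fx=8,fy=8,interpolation=cv2.INTER_CUBIC)[:,:,::-1]
cv2.imwrite('pics/c1.png',np.hstack([A[:480,:300+90],B[:,:400]]))
E
```

```text
bench z -0.49834649172076506
hub top (array([ 482. , -237.5]), 45.0, 1127, array([ 481.7, -238.2,   45.2]))
dish rim (array([603.3, -17.5]), 91.5, 646, array([612. , -16.3,  41.7])) floor (array([605.3, -17.7]), 77.5, 2568, array([609.5, -19.6,   6.3]))
stand ((499.0520935058594, 294.5514831542969), (102.1210708618164, 222.55148315429688), 10.836213111877441)
cup (array([510.4, 234.6]), 32.6, 186, array([517.2, 242. ,  97.5]))
cup grip+rim >80 (array([510. , 235.7]), 33.7, 493, array([514.9, 243.6,  83.8]))
bar [682. 159.  10.] [765. 272.  38.]
tin [ 688. -300.   10.] [ 750. -237.   70.]
pliers [307. -78.  10.] [486. -13.  21.]
sets [447. 315.  65.] [526. 390.  90.]
```

View pics/c1.png

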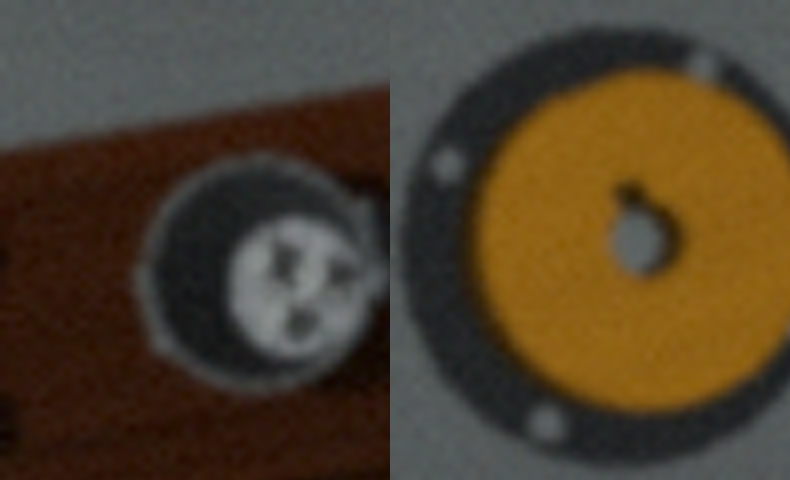

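The plates' axis looks rotated about 23°, and the keyway about 15–20°. I'll pass over the hub for a wrist look, then go to the cup.

Emit:
step_arm(
  dp=[
    [4,-1.4,0],
    [4,-1.4,0],
    [4,-1.4,0],
    [4,-1.4,0],
    [4,-1.4,0],
  ],
  angular=[
    [0,0,0],
    [0,0,0],
    [0,0,0],
    [0,0,0],
    [0,0,0],
  ],
)

```text
t: 0.72
tool_pos: [309.3, -359.1, 255.9]
ee_rot: [[0.963, 0.269, -0.001], [0.269, -0.963, 0.001], [-0.0, -0.001, -1.0]]
force: [0.2, -0.6, -1.3]
opening: 0.998
grip_force: 0.0
```

Emit:
step_arm(
  dp=[
    [4,-1.4,0],
    [4,-1.4,0],
    [4,-1.4,0],
    [4,-1.4,0],
    [0,0,0],
  ],
  angular=[
    [0,0,0],
    [0,0,0],
    [0,0,0],
    [0,0,0],
    [0,0,0],
  ],
)

```text
t: 1.35
tool_pos: [449.1, -261.4, 255.5]
ee_rot: [[0.962, 0.274, -0.001], [0.274, -0.962, 0.001], [-0.0, -0.001, -1.0]]
force: [0.7, 0.1, 0.2]
opening: 1.002
grip_force: 0.0
```

```bash
python3 - <<'E'
from h import *
im,W,s=snap('wrist','w_hub.png');np.savez('whub.npz',im=im,W=W)
st=ctrl.get_state();print(st['t'],st['tool_pos'],st['q'],st['ee_rot'].round(4))
R,t=np.array(s['R']),np.array(s['t']).ravel();print('cam',-R.T@t,R.round(2))
E
```

```text
1.4 [ 447.91567598 -262.20473918  255.51341102] [-5.29430913e-01  2.79935533e-01  5.53031558e-02  1.34781150e+00
 -3.27329433e-04  2.33668170e+00] [[ 9.623e-01  2.720e-01 -1.600e-03]
 [ 2.720e-01 -9.623e-01  5.000e-04]
 [-1.400e-03 -1.000e-03 -1.000e+00]]
cam [ 521.65208981 -240.82487965  373.09926972] [[ 0.27 -0.96 -0.  ]
 [-0.92 -0.26  0.3 ]
 [-0.29 -0.08 -0.95]]
```

View pics/w_hub.png

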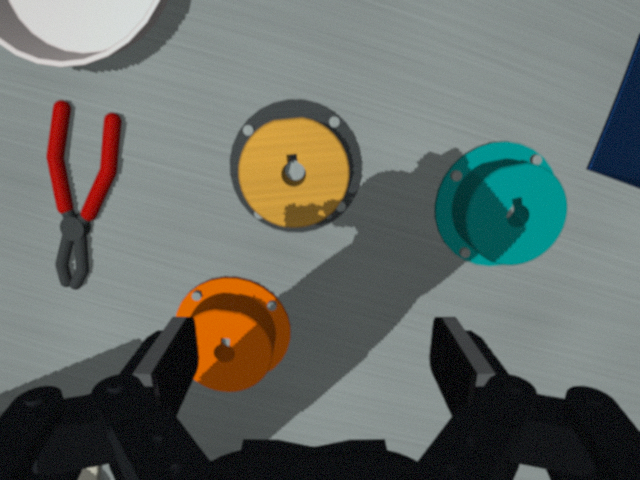

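The wrist view shows the brass hub at about (295,173) with its keyway notch at (292,157). I'll fit these on the plane z=45.

```bash
cat >> h.py <<'E'
def plane(s,uv,z):
    K=np.array(s['camera_matrix']);R=np.array(s['R']);t=np.array(s['t']).ravel()
    uv=np.asarray(uv,float);d=np.stack([(uv[...,0]-K[0,2])/K[0,0],(uv[...,1]-K[1,2])/K[1,1]],-1);p=d.copy()
    for _ in range(15): p=d/(1+s['k1']*(p**2).sum(-1,keepdims=True))
    r=np.concatenate([p,np.ones(p.shape[:-1]+(1,))],-1)@R; c=-R.T@t
    return c+r*((z-c[2])/r[...,2])[...,None]
def fitc(p):
    A=np.c_[2*p,np.ones(len(p))];x=np.linalg.lstsq(A,(p**2).sum(1),rcond=None)[0]
    return x[:2],np.sqrt(x[2]+x[:2]@x[:2])
E
python3 - <<'E'
from h import *
im,W,s=snap('wrist')
hsv=cv2.cvtColor(im,cv2.COLOR_RGB2HSV)
m=((hsv[...,0]>12)&(hsv[...,0]<28)&(hsv[...,1]>110)).astype(np.uint8)
m[:,:225]=0;m[:,370:]=0;m[250:]=0
cs,h=cv2.findContours(m,cv2.RETR_CCOMP,cv2.CHAIN_APPROX_NONE)
i=max(range(len(cs)),key=lambda k:cv2.contourArea(cs[k]))
P=plane(s,cs[i][:,0],45)[:,:2];print('n',len(P))
# top face outline: use upper part? robust circle
c,r=fitc(P)
for _ in range(10):
    e=np.abs(np.hypot(*(P-c).T)-r);k=e<np.percentile(e,80);c,r=fitc(P[k])
print('outline',c,r)
for j in range(len(cs)):
    if h[0,j,3]>=0 and cv2.contourArea(cs[j])>15: 
        Q=plane(s,cs[j][:,0],45)[:,:2];d=np.hypot(*(Q-c).T);print(j,cv2.contourArea(cs[j]),Q.mean(0),d.min(),d.max())
        a=np.argsort(-d)[:8];v=Q[a]-c;print(np.c_[d[a],np.degrees(np.arctan2(v[:,1],v[:,0]))].round(1).tolist())
w=W.reshape(-1,3);k=(np.abs(w[:,2]-45)<4)&(np.hypot(*(w[:,:2]-c).T)<60);print('depth',cv2.minEnclosingCircle(w[k][:,:2].astype(np.float32)),np.median(w[k],0))
# rectified top view, 1px=0.25mm  (x up, y left)
g=np.mgrid[-25:25:.25,-25:25:.25]
UV=np.array([[u,v] for v in range(100,260) for u in range(220,380)]);PP=plane(s,UV,45)
from scipy.interpolate import griddata
X=c[0]-g[0];Y=c[1]-g[1]
out=np.stack([griddata(PP[:,:2],im[UV[:,1],UV[:,0],q].astype(float),(X,Y)) for q in (2,1,0)],-1)
cv2.imwrite('pics/hubrect.png',cv2.resize(out.astype(np.uint8),None,fx=2.5,fy=2.5))
E
```

```text
n 318
outline [ 477.20437677 -236.41282231] 44.71882597965409
1 405.0 [ 481.06488516 -236.02714574] 5.90297008288658 15.350625515773997
[[15.4, 22.9], [15.3, 11.0], [15.3, 20.0], [15.2, 14.0], [15.2, 17.0], [14.7, 26.4], [14.6, 7.7], [14.1, 30.2]]
depth ((476.8183898925781, -236.25962829589844), 45.34555435180664) [ 478.29225255 -236.42393512   44.98245262]
```

View pics/hubrect.png

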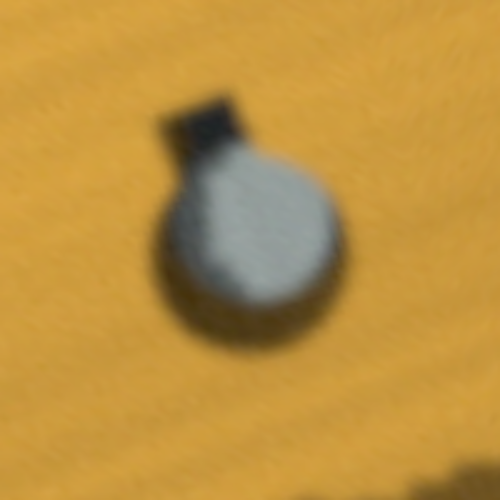

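The rectified view has the bore centre at (252,250) and the keyway end at (196,108), so the hub yaw is about 21°. Now to the cup.

Emit:
step_arm(
  dp=[
    [1.66,-4.6,0],
    [1.66,-4.6,0],
    [1.66,-4.6,0],
    [1.66,-4.6,0],
    [1.66,-4.6,0],
  ],
  angular=[
    [0,0,0],
    [0,0,0],
    [0,0,0],
    [0,0,0],
    [0,0,0],
  ],
)

```text
t: 2.08
tool_pos: [464.7, -19.2, 256.4]
ee_rot: [[0.964, 0.267, 0.0], [0.267, -0.964, -0.0], [-0.0, 0.0, -1.0]]
force: [-0.2, 0.4, -0.0]
opening: 1.001
grip_force: 0.0
```

Emit:
step_arm(
  dp=[
    [1.66,-4.6,0],
    [1.66,-4.6,0],
    [1.66,-4.6,0],
    [1.66,-4.6,0],
    [1.66,-4.6,0],
  ],
  angular=[
    [0,0,0],
    [0,0,0],
    [0,0,0],
    [0,0,0],
    [0,0,0],
  ],
)

```text
t: 2.7
tool_pos: [495.6, 182.7, 257.0]
ee_rot: [[0.944, 0.33, -0.013], [0.33, -0.943, 0.033], [-0.001, -0.035, -0.999]]
force: [-0.4, -0.2, -0.2]
opening: 0.995
grip_force: 0.0
```

Emit:
step_arm(
  dp=[
    [0,0,0],
    [0,0,0],
    [0,0,0],
    [0,0,0],
    [0,0,0],
  ],
  angular=[
    [0,0,-0.12],
    [0,0,0],
    [0,0,0],
    [0,0,0],
    [0,0,0],
  ],
)

```text
t: 3.32
tool_pos: [495.7, 182.5, 257.2]
ee_rot: [[0.898, 0.439, -0.012], [0.439, -0.898, 0.033], [0.004, -0.034, -0.999]]
force: [0.8, -0.0, 0.2]
opening: 0.997
grip_force: 0.0
```

```bash
python3 - <<'E'
from h import *
im,W,s=snap('wrist','w_cup.png');np.savez('wcup.npz',im=im,W=W)
st=ctrl.get_state();print(st['t'],st['tool_pos'],st['q'],st['ee_rot'].round(4).tolist())
w=W.reshape(-1,3);c=np.array([508,235.])
from scipy.interpolate import griddata
# rectify on rim plane z=100 ; x up y left, 5px/mm
v,u=np.mgrid[0:480,0:640];PP=plane(s,np.stack([u,v],-1).reshape(-1,2),98)
k=np.hypot(*(PP[:,:2]-c).T)<75
g=np.mgrid[-50:50:.4,-50:50:.4];X=c[0]-g[0];Y=c[1]-g[1]
im2=im.reshape(-1,3)
out=np.stack([griddata(PP[k][:,:2],im2[k][:,q].astype(float),(X,Y)) for q in (2,1,0)],-1)
cv2.imwrite('pics/cuprect.png',cv2.resize(out.astype(np.uint8),None,fx=2,fy=2))
k=(w[:,2]>96)&(w[:,2]<106)&(np.hypot(*(w[:,:2]-c).T)<45);print('rim',k.sum(),cv2.minEnclosingCircle(w[k][:,:2].astype(np.float32)),np.median(w[k],0))
E
```

```text
3.375 [495.73856829 182.56476361 257.16185342] [0.33457414 0.2967136  0.08207461 1.35656536 0.03468354 3.02090748] [[0.8982, 0.4395, -0.0118], [0.4396, -0.8976, 0.0326], [0.0038, -0.0345, -0.9994]]
rim 1222 ((505.2689208984375, 236.22280883789062), 31.234487533569336) [502.68019589 240.10660929  99.58693297]
```

View pics/cuprect.png

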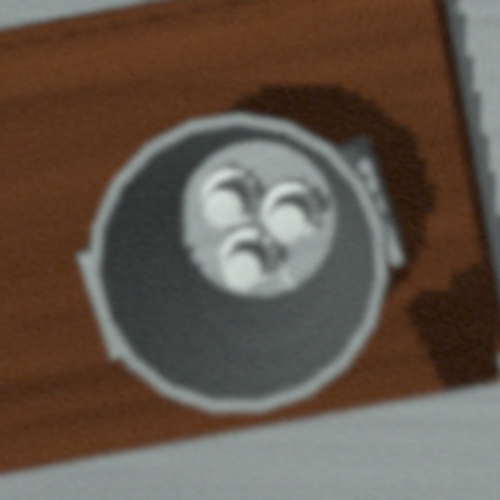

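The view shows the cup rim centre near (243,262), the plates left at (97,306) and right at (388,205), and three rivets inside. Joint 6 is near its limit, so I'll turn half round.

Emit:
step_arm(
  dp=[
    [0,0,0],
    [0,0,0],
    [0,0,0],
    [0,0,0],
    [0,0,0],
  ],
  angular=[
    [0,0,-0.18],
    [-0.035,0,0],
    [0,0,-0.185],
    [0,0,-0.185],
    [0,0,-0.185],
  ],
)

```text
t: 4.0
tool_pos: [495.6, 183.1, 257.1]
ee_rot: [[0.368, 0.93, 0.01], [0.93, -0.368, 0.004], [0.007, 0.008, -1.0]]
force: [0.2, -0.1, -0.3]
opening: 0.999
grip_force: 0.0
```

Emit:
step_arm(
  dp=[
    [0,0,0],
    [0,0,0],
    [0,0,0],
    [0,0,0],
    [0,0,0],
  ],
  angular=[
    [0,0,-0.185],
    [0,0,-0.185],
    [0,0,-0.185],
    [0,0,-0.185],
    [0,0,-0.185],
  ],
)

```text
t: 4.62
tool_pos: [495.6, 183.1, 257.1]
ee_rot: [[-0.521, 0.853, 0.01], [0.854, 0.521, 0.004], [-0.002, 0.01, -1.0]]
force: [0.3, -0.5, 0.1]
opening: 0.997
grip_force: 0.0
```

Emit:
step_arm(
  dp=[
    [0,0,0],
    [0,0,0],
    [0,0,0],
    [0,0,0],
    [0,0,0],
  ],
  angular=[
    [0,0,-0.185],
    [0,0,-0.185],
    [0,0,-0.185],
    [0,0,-0.185],
    [0,0,-0.185],
  ],
)

```text
t: 5.25
tool_pos: [495.6, 183.1, 257.1]
ee_rot: [[-0.995, 0.098, 0.01], [0.098, 0.995, 0.004], [-0.009, 0.004, -1.0]]
force: [-0.8, -0.3, -0.3]
opening: 0.999
grip_force: 0.0
```

Emit:
step_arm(
  dp=[
    [-1.7,3.2,0],
    [-1.7,3.2,0],
    [0,0,0],
    [0,0,0],
    [0,0,0],
  ],
  angular=[
    [0,0,0],
    [0,0,0],
    [0.005,0.01,-0.18],
    [0,0,-0.18],
    [0,0,0],
  ],
)

```text
t: 5.88
tool_pos: [535.8, 243.5, 257.5]
ee_rot: [[-0.968, -0.253, -0.001], [-0.253, 0.968, -0.001], [0.001, -0.001, -1.0]]
force: [-0.7, -0.1, -1.1]
opening: 1.0
grip_force: 0.0
```

```bash
python3 - <<'E'
from h import *
im,W,s=snap('wrist','w_cup2.png')
st=ctrl.get_state();print(st['t'],st['tool_pos'],st['q'],st['ee_rot'].round(4).tolist())
w=W.reshape(-1,3);c=np.array([508,235.])
def rim(w,c):
    k=(w[:,2]>97)&(w[:,2]<106)&(np.hypot(*(w[:,:2]-c).T)<45)
    return k.sum(),cv2.minEnclosingCircle(w[k][:,:2].astype(np.float32)),np.median(w[k],0)
r=rim(w,c);print(r);c=np.array(r[1][0])
def plates(w,c):
    k=(w[:,2]>60)&(w[:,2]<97.5);d=w[:,:2]-c;rr=np.hypot(*d.T)
    k&=(rr>30.2)&(rr<36.5);return d[k],w[k,2]
d,z=plates(w,c)
a=np.degrees(np.arctan2(d[:,1],d[:,0]));print('pl',np.histogram(a,36,(-180,180)))
# wall-free: top of plates
from scipy.interpolate import griddata
v,u=np.mgrid[0:480,0:640];PP=plane(s,np.stack([u,v],-1).reshape(-1,2),95)
k=np.hypot(*(PP[:,:2]-c).T)<75
g=np.mgrid[-50:50:.4,-50:50:.4];X=c[0]-g[0];Y=c[1]-g[1]
out=np.stack([griddata(PP[k][:,:2],im.reshape(-1,3)[k][:,q].astype(float),(X,Y)) for q in (2,1,0)],-1)
cv2.imwrite('pics/cuprect2.png',cv2.resize(out.astype(np.uint8),None,fx=2,fy=2))
E
```

```text
5.925 [535.82842778 243.34062621 257.63160847] [ 4.26544382e-01  4.20015488e-01  2.62251454e-01  1.41423227e+00
 -5.36163949e-04  1.71752854e-01] [[-0.9677, -0.252, -0.0009], [-0.252, 0.9677, -0.001], [0.0011, -0.0007, -1.0]]
(np.int64(1170), ((505.1148681640625, 236.76361083984375), 30.978206634521484), array([506.98276839, 237.54428298,  99.73812583]))
pl (array([ 0,  0,  0,  0,  0,  0,  0,  0, 13, 22,  8, 10, 17,  3,  0,  0,  0,
        0,  0,  0,  0,  0,  0,  0,  0,  0,  9, 18, 15, 12, 42,  0,  0,  0,
        0,  0]), array([-180., -170., -160., -150., -140., -130., -120., -110., -100.,
        -90.,  -80.,  -70.,  -60.,  -50.,  -40.,  -30.,  -20.,  -10.,
          0.,   10.,   20.,   30.,   40.,   50.,   60.,   70.,   80.,
         90.,  100.,  110.,  120.,  130.,  140.,  150.,  160.,  170.,
        180.]))
```

View pics/cuprect2.png

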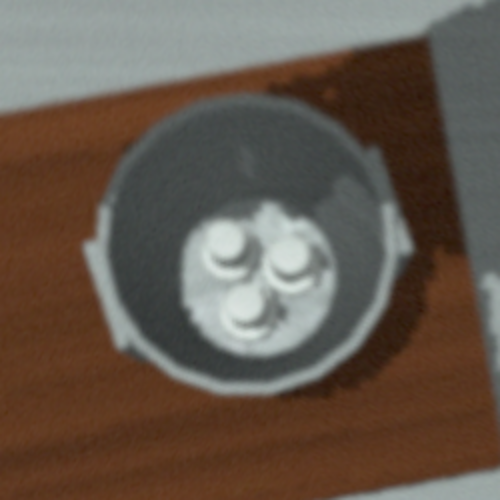

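Plates now read 20° (edges (85,240)–(125,350) and (372,150)–(410,250)). Both wrist views agree on the cup at (505.2, 236.5). I'll align and descend.

Emit:
step_arm(
  dp=[
    [0,0,0],
    [3.1,0.4,0],
    [0,0,4],
    [0,0,4],
    [0,0,3],
  ],
  angular=[
    [0,0,-0.094],
    [0,0,0],
    [0,0,0],
    [0,0,0],
    [0,0,0],
  ],
)

```text
t: 6.55
tool_pos: [504.7, 235.7, 146.4]
ee_rot: [[-0.94, -0.342, -0.002], [-0.342, 0.94, -0.001], [0.002, -0.001, -1.0]]
force: [-0.1, 0.8, 0.1]
opening: 1.001
grip_force: 0.0
```

Emit:
step_arm(
  dp=[
    [0,0,2],
    [0,0,2],
    [0,0,1.5],
    [0,0,1],
    [0,0,0],
  ],
  angular=[
    [0,0,0],
    [0,0,0],
    [0,0,0],
    [0,0,0],
    [0,0,0],
  ],
)

```text
t: 7.18
tool_pos: [505.0, 235.8, 82.2]
ee_rot: [[-0.939, -0.345, -0.002], [-0.345, 0.939, -0.001], [0.002, -0.0, -1.0]]
force: [-0.8, -1.7, 0.9]
opening: 1.002
grip_force: 0.0
```

Emit:
step_arm(
  dp=[
    [0,0,0],
    [0,0,0],
    [0,0,0],
    [0,0,0],
    [0,0,0],
  ],
  angular=[
    [0,0,0],
    [0,0,0],
    [0,0,0],
    [0,0,0],
    [0,0,0],
  ],
  claw=1,
  newtons=70,
)

```text
t: 7.8
tool_pos: [506.3, 236.6, 84.1]
ee_rot: [[-0.938, -0.346, 0.001], [-0.346, 0.938, 0.001], [-0.002, 0.0, -1.0]]
force: [0.2, 0.7, 6.1]
opening: 0.711
grip_force: 76.8
```

Emit:
step_arm(
  dp=[
    [0,0,0],
    [0,0,-0.5],
    [0,0,-1],
    [0,0,-3],
    [0,0,-4],
  ],
  angular=[
    [0,0,0],
    [0,0,0],
    [0,0,0],
    [0,0,0],
    [0,0,0],
  ],
)

```text
t: 8.43
tool_pos: [504.2, 235.4, 167.3]
ee_rot: [[-0.938, -0.346, -0.005], [-0.346, 0.938, -0.002], [0.005, -0.001, -1.0]]
force: [0.8, 0.0, -2.6]
opening: 0.716
grip_force: 76.6
```

Cup held (the 2.6 N load matches its weight). Carry to above the dish.

Emit:
step_arm(
  dp=[
    [0,-3,-1],
    [-0.4,-5,-0.6],
    [-0.4,-5,-0.6],
    [-0.4,-5,-0.6],
    [-0.4,-5,-0.5],
  ],
  angular=[
    [0,0,0],
    [0,0,0],
    [0,0,0],
    [0,0,0],
    [0,0,0],
  ],
)

```text
t: 9.05
tool_pos: [600.3, 24.3, 200.9]
ee_rot: [[-0.938, -0.346, -0.002], [-0.346, 0.938, -0.0], [0.002, 0.0, -1.0]]
force: [1.4, 0.2, -3.0]
opening: 0.715
grip_force: 76.9
```

Emit:
step_arm(
  dp=[
    [-0.2,-4.5,0],
    [0,0,0],
    [0,0,0],
    [0,0,0],
    [0,0,0],
  ],
  angular=[
    [0,0,0],
    [0,0,0.15],
    [0,0,0.15],
    [0,0,0.15],
    [0,0,0],
  ],
)

```text
t: 9.68
tool_pos: [617.1, -15.9, 200.4]
ee_rot: [[-0.995, 0.095, -0.002], [0.095, 0.995, -0.001], [0.002, -0.001, -1.0]]
force: [0.3, 0.0, -3.3]
opening: 0.713
grip_force: 77.1
```

Emit:
step_arm(
  dp=[
    [0,0,0],
    [0,0,0],
    [0,0,0],
    [0,0,0],
    [0,0,0],
  ],
  angular=[
    [0,-0.17,0],
    [0,-0.17,0],
    [0,-0.17,0],
    [0,-0.17,0],
    [0,-0.17,0],
  ],
)

```text
t: 10.3
tool_pos: [617.2, -15.6, 199.8]
ee_rot: [[-0.681, 0.094, 0.726], [0.062, 0.996, -0.071], [-0.729, -0.003, -0.684]]
force: [1.6, 0.5, -3.7]
opening: 0.715
grip_force: 77.3
```

Emit:
step_arm(
  dp=[
    [0,0,0],
    [0,0,0],
    [0,0,0],
    [0,0,0],
    [0,0,0],
  ],
  angular=[
    [0,-0.17,0],
    [0,-0.17,0],
    [0,-0.17,0],
    [0,-0.17,0],
    [0,-0.17,0],
  ],
)

```text
t: 10.92
tool_pos: [631.2, -15.2, 190.1]
ee_rot: [[-0.198, 0.094, 0.976], [0.014, 0.996, -0.093], [-0.98, -0.005, -0.199]]
force: [1.5, -0.1, -3.8]
opening: 0.712
grip_force: 77.3
```

```bash
python3 - <<'E'
from h import *
st=ctrl.get_state();print(st['t'],st['tool_pos'],st['q'].round(2),st['ee_rot'].round(3).tolist(),st['force'])
im,W,s=snap('scene','tilt.png')
im2,W2,_=snap('top')
A=cv2.resize(im[200:320,230:390],(600,450),interpolation=cv2.INTER_CUBIC)
cv2.imwrite('pics/tiltc.png',A[:,:,::-1])
E
```

```text
10.925 [631.19675346 -15.23642654 190.05394476] [ 0.03  0.57 -1.04 -1.4  -0.12  0.02] [[-0.198, 0.094, 0.976], [0.014, 0.996, -0.093], [-0.98, -0.005, -0.199]] [ 1.48348028 -0.0706606  -3.77267056]
```

View pics/tiltc.png

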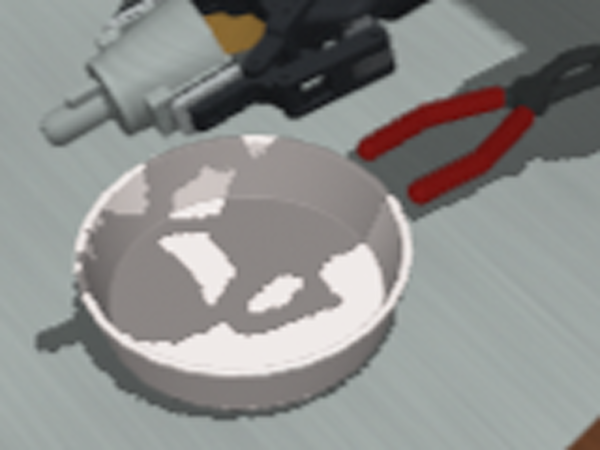

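Scene view: the cup is tilted about 78° over the dish, and what looks like the key sits on the stem's upper side near (75,100), i.e. along tool −x. Joint 3 is near its limit, so I'll move outward while tilting on.

Emit:
step_arm(
  dp=[
    [0,0,1.5],
    [0.5,0,1.5],
    [0,0,0],
    [0,0,0],
    [0,0,0],
  ],
  angular=[
    [0,-0.13,0],
    [0,-0.13,0],
    [0,-0.13,0],
    [0,-0.13,0],
    [0,0,0],
  ],
)

```text
t: 11.65
tool_pos: [715.4, -18.0, 219.7]
ee_rot: [[0.229, 0.097, 0.968], [-0.025, 0.995, -0.094], [-0.973, -0.002, 0.231]]
force: [0.8, 0.0, -3.8]
opening: 0.716
grip_force: 77.2
```

```bash
python3 - <<'E'
from h import *
st=ctrl.get_state();print(st['t'],st['tool_pos'],st['q'].round(2),st['ee_rot'].round(3).tolist(),st['force'])
im,W,s=snap('scene','tilt.png')
A=cv2.resize(im[205:315,210:360],(750,550),interpolation=cv2.INTER_CUBIC)
cv2.imwrite('pics/tiltc2.png',A[:,:,::-1])
E
```

```text
11.65 [715.43436744 -17.97345136 219.65567424] [ 0.02  0.97 -0.77 -1.98 -0.11 -0.03] [[0.229, 0.097, 0.968], [-0.025, 0.995, -0.094], [-0.973, -0.002, 0.231]] [ 0.75646061  0.02219606 -3.7942549 ]
```

View pics/tiltc2.png

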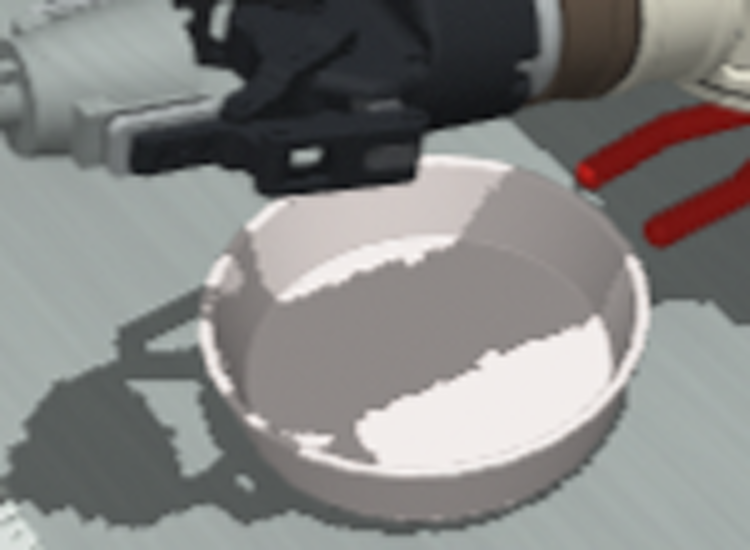

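No rivets show in the dish, and the tilted cup has swung too far out (x≈715, joint 4 at its limit). I'll fit the arm's planar kinematics to find a feasible pour pose over the dish.

```bash
cat > kin.py <<'E'
import numpy as np
from scipy.optimize import least_squares
# q2,q3,q4,r,z
D=np.array([[.2413,.0039,1.3352,499.5,255.5],[.27994,.0553,1.34781,519,255.5],[.4200,.26225,1.41423,588.5,257.6],[.57,-1.04,-1.40,631.2,190.05],[.97,-.77,-1.98,715.6,219.7]])
def fk(x,q):
    L1,L2,f,Lt,a,h=x; q2,q3,q4=q; p=q2-q3+q4
    return np.array([a+L1*np.sin(q2)+L2*np.cos(q2-q3+f)+Lt*np.cos(p),h+L1*np.cos(q2)-L2*np.sin(q2-q3+f)-Lt*np.sin(p)])
S=least_squares(lambda x:np.concatenate([np.concatenate([fk(x,d[:3])-d[3:] for d in D]),(x-[350,350,0,200,0,300])*[.003,.003,3,.003,.05,.003]]),[350,350,0,200,0,300])
X=S.x
E
python3 - <<'E'
from kin import *
print(X.round(2),[ (fk(X,d[:3])-d[3:]).round(1) for d in D])
for tilt in (95,100,105,110,115):
    p=np.pi/2-np.radians(tilt)
    for z in (170,200,230,260,290,320,350,380):
        best=None
        for q2 in np.arange(-1,1.86,.01):
            for q3 in np.arange(-1.08,1.2,.01):
                q4=p-q2+q3
                if not -1.98<q4<2.1: continue
                r,zz=fk(X,(q2,q3,q4))
                if abs(zz-z)<4 and r>300 and (best is None or r<best[0]): best=(round(r),round(q2,2),round(q3,2),round(q4,2))
        print(tilt,z,best)
E
```

```text
[ 4.8211e+02  3.6928e+02 -2.0000e-02  3.5956e+02  2.5360e+01  2.2748e+02] [array([0.9, 0.5]), array([0.5, 0.3]), array([-1.3, -0.6]), array([-1.5, -0.8]), array([1.4, 0.7])]
95 170 (677, np.float64(0.99), np.float64(-0.9), np.float64(-1.98))
95 200 (655, np.float64(0.91), np.float64(-0.98), np.float64(-1.98))
95 230 (630, np.float64(0.82), np.float64(-1.06), np.float64(-1.97))
95 260 (624, np.float64(0.71), np.float64(-1.08), np.float64(-1.88))
95 290 (622, np.float64(0.58), np.float64(-1.08), np.float64(-1.75))
95 320 (616, np.float64(0.46), np.float64(-1.08), np.float64(-1.63))
95 350 (605, np.float64(0.32), np.float64(-1.08), np.float64(-1.49))
95 380 (589, np.float64(0.18), np.float64(-1.08), np.float64(-1.35))
100 170 (718, np.float64(1.04), np.float64(-0.76), np.float64(-1.97))
100 200 (700, np.float64(0.97), np.float64(-0.83), np.float64(-1.97))
100 230 (677, np.float64(0.89), np.float64(-0.91), np.float64(-1.97))
100 260 (652, np.float64(0.81), np.float64(-0.99), np.float64(-1.97))
100 290 (620, np.float64(0.71), np.float64(-1.08), np.float64(-1.96))
100 320 (618, np.float64(
[... 1160 characters left out ...]

110 350 (655, np.float64(0.69), np.float64(-0.94), np.float64(-1.98))
110 380 (617, np.float64(0.59), np.float64(-1.04), np.float64(-1.98))
115 170 (824, np.float64(1.23), np.float64(-0.31), np.float64(-1.98))
115 200 (812, np.float64(1.16), np.float64(-0.38), np.float64(-1.98))
115 230 (797, np.float64(1.09), np.float64(-0.45), np.float64(-1.98))
115 260 (780, np.float64(1.02), np.float64(-0.52), np.float64(-1.98))
115 290 (762, np.float64(0.95), np.float64(-0.59), np.float64(-1.98))
115 320 (738, np.float64(0.87), np.float64(-0.67), np.float64(-1.98))
115 350 (709, np.float64(0.78), np.float64(-0.76), np.float64(-1.98))
115 380 (676, np.float64(0.69), np.float64(-0.85), np.float64(-1.98))
```

The kinematics allow about 102° of tilt at TCP x≈668, z≈265, with the lip over the far half of the dish. First I'll back off the tilt quickly and move in and up.

Emit:
step_arm(
  dp=[
    [-1,0,-2],
    [-1.5,0,-1.5],
    [-1.5,0,-1],
    [0,0,0],
    [0,0,0],
  ],
  angular=[
    [0,0.18,0],
    [0,0.18,0],
    [0,0,0],
    [0,0,0],
    [0,0,0],
  ],
)

```text
t: 12.32
tool_pos: [675.4, -13.9, 248.5]
ee_rot: [[-0.068, 0.096, 0.993], [0.005, 0.995, -0.096], [-0.998, -0.002, -0.068]]
force: [0.7, -0.6, -3.2]
opening: 0.72
grip_force: 77.5
```

```bash
python3 - <<'E'
from h import *
st=ctrl.get_state();print(st['t'],st['tool_pos'],st['q'].round(3),st['ee_rot'].round(3).tolist(),st['force'])
im,W,s=snap('top','toptilt.png')
A=cv2.resize(im[140:260,240:400],(600,450),interpolation=cv2.INTER_CUBIC)
cv2.imwrite('pics/toptiltc.png',A[:,:,::-1])
k=(W[...,2]>7)&(W[...,2]<36)&(np.hypot(W[...,0]-604,W[...,1]+17.5)<70);print('in dish above floor px',k.sum())
k=(W[...,2]>6)&(W[...,2]<36)&(np.hypot(W[...,0]-604,W[...,1]+17.5)>100)&(np.hypot(W[...,0]-604,W[...,1]+17.5)<170);print('bench stuff',k.sum(),W[k].round()[:5])
E
```

```text
12.325 [675.39244131 -13.85539023 248.47610834] [ 0.033  0.541 -0.938 -1.411 -0.129  0.007] [[-0.068, 0.096, 0.993], [0.005, 0.995, -0.096], [-0.998, -0.002, -0.068]] [ 0.67286172 -0.56058652 -3.15823588]
in dish above floor px 272
bench stuff 248 [[766.  33.   7.]
 [761. -80.   7.]
 [744.  77.   7.]
 [742.  68.   6.]
 [745. -89.   6.]]
```

```bash
cat > riv.py <<'E'
from h import *
from scipy import ndimage
def find(n):
    im,W,s=snap(n)
    r=np.hypot(W[...,0]-599,W[...,1]+16)
    for nm,m in (('dish',(r<74)&(W[...,2]>9.5)&(W[...,2]<34)),('bench',(r>98)&(r<260)&(W[...,2]>4.5)&(W[...,2]<20))):
        l,k=ndimage.label(m)
        for i in range(1,k+1):
            q=l==i
            if 5<q.sum()<400: print(n,nm,q.sum(),np.argwhere(q).mean(0).round()[::-1],W[q].mean(0).round(),W[q][:,2].max().round(),im[q].mean(0).round())
if __name__=='__main__':
    find('scene');find('top')
E
python3 riv.py
```

```text
scene dish 52 [274. 289.] [659.  -9.  14.] 22.0 [138. 142. 139.]
scene bench 23 [276. 216.] [ 525. -208.    6.] 8.0 [70. 74. 73.]
scene bench 78 [197. 239.] [ 713. -241.   12.] 20.0 [120. 125. 122.]
scene bench 24 [411. 323.] [498. 220.  12.] 20.0 [60. 38. 24.]
scene bench 163 [385. 340.] [562. 218.  10.] 20.0 [65. 40. 26.]
scene bench 6 [302. 372.] [725. 183.  12.] 18.0 [53. 56. 56.]
scene bench 10 [304. 381.] [731. 200.  13.] 18.0 [45. 48. 47.]
top bench 11 [287. 125.] [794.  54.   6.] 8.0 [140. 146. 144.]
top bench 8 [368. 129.] [ 789. -126.    6.] 8.0 [145. 151. 150.]
top bench 8 [372. 130.] [ 788. -135.    6.] 9.0 [143. 148. 146.]
top bench 10 [360. 134.] [ 777. -109.    6.] 8.0 [136. 142. 140.]
top bench 9 [231. 158.] [716. 176.  13.] 19.0 [27. 28. 28.]
top bench 31 [422. 167.] [ 703. -245.   12.] 20.0 [63. 67. 65.]
top bench 19 [227. 167.] [696. 183.  13.] 20.0 [24. 25. 26.]
top bench 150 [223. 254.] [507. 187.   9.] 19.0 [30. 18. 11.]
top bench 16 [203. 247.] [521. 230.   9.] 19.0 [48. 22.  8.]
top bench 6 [403. 246.] [ 528. -204.    9.] 11.0 [52. 54. 54.]
top bench 7 [419. 263.] [ 493. -238.   13.] 19.0 [78. 61. 34.]
top bench 16 [422. 269.] [ 479. -242.   18.] 20.0 [95. 95. 90.]
```

A rivet-sized blob is already in the dish, with nothing new on the bench. I'll tilt again here, more slowly.

Emit:
step_arm(
  dp=[
    [-0.4,0,-0.2],
    [-0.4,0,-0.2],
    [-0.4,0,-0.2],
    [0,0,0],
    [0,0,0],
  ],
  angular=[
    [0,-0.1,0],
    [0,-0.1,0],
    [0,-0.08,0],
    [0,0,0],
    [0,0,0],
  ],
)

```text
t: 13.1
tool_pos: [669.8, -13.2, 260.8]
ee_rot: [[0.21, 0.097, 0.973], [-0.021, 0.995, -0.094], [-0.977, -0.001, 0.211]]
force: [-0.0, 0.1, -3.9]
opening: 0.717
grip_force: 76.4
```

```bash
python3 riv.py | grep dish; python3 - <<'E'
from h import *
st=ctrl.get_state();print(st['t'],st['tool_pos'],st['q'].round(3),st['ee_rot'].round(3).tolist(),st['force'])
E
```

```text
scene dish 52 [274. 289.] [659.  -9.  14.] 21.0 [132. 136. 132.]
13.2 [669.7254904  -13.25464923 262.14505132] [ 0.033  0.851 -0.923 -1.99  -0.126 -0.028] [[0.212, 0.097, 0.973], [-0.021, 0.995, -0.094], [-0.977, -0.001, 0.213]] [-0.29507205  0.47243022 -2.55306492]
```

Emit:
step_arm(
  dp=[
    [0,0,0],
    [0,0,0],
    [0,0,0],
    [0,0,0],
    [0,0,0],
  ],
  angular=[
    [0,0,0],
    [0,0,0],
    [0,0,0],
    [0,0,0],
    [0,0,0],
  ],
)

```text
t: 13.82
tool_pos: [669.8, -13.2, 260.7]
ee_rot: [[0.209, 0.097, 0.973], [-0.021, 0.995, -0.094], [-0.978, -0.001, 0.21]]
force: [0.1, -0.6, -2.3]
opening: 0.716
grip_force: 76.4
```

```bash
python3 riv.py | grep -v top; python3 - <<'E'
from h import *
F=[]
for i in range(6):
    ctrl.snapshot('top'); F.append(ctrl.get_state()['force'][2])
print(F,np.mean(F))
E
```

```text
scene dish 47 [274. 289.] [659. -10.  14.] 21.0 [133. 137. 133.]
scene bench 72 [277. 214.] [ 519. -212.    8.] 17.0 [94. 83. 61.]
scene bench 6 [267. 213.] [ 535. -232.    5.] 7.0 [70. 74. 74.]
scene bench 20 [290. 217.] [ 500. -183.    7.] 11.0 [74. 78. 78.]
scene bench 79 [197. 239.] [ 712. -242.   12.] 20.0 [121. 126. 123.]
scene bench 23 [412. 323.] [497. 220.  13.] 20.0 [58. 36. 23.]
scene bench 164 [385. 340.] [562. 218.  10.] 20.0 [65. 41. 27.]
scene bench 16 [302. 374.] [727. 188.  14.] 20.0 [56. 59. 58.]
[np.float64(-2.3204586072804956), np.float64(-2.8134495525047294), np.float64(-2.8070794570652082), np.float64(-2.361208788565119), np.float64(-2.5761851775830995), np.float64(-3.5466470134293617)] -2.7375047660713356
```

```bash
python3 - <<'E'
from h import *
d=np.load('scene0.npz');W0=d['W'];im,W,s=snap('scene')
for v in range(282,298,2): print(v,[(int(W0[v,u,2]),int(W[v,u,2])) for u in range(262,288,3)])
dz=W[...,2]-W0[...,2]
k=(np.abs(dz)>4);k[:, :150]=0
from scipy import ndimage
l,n=ndimage.label(k)
for i in range(1,n+1):
    q=l==i
    if q.sum()>8:
        print(q.sum(),np.argwhere(q).mean(0).round()[::-1],np.nanmean(W[q],0).round(),im[q].mean(0).round())
E
```

```text
Traceback (most recent call last):
ValueError: cannot convert float NaN to integer
```

```bash
cat > df.py <<'E'
from h import *
from scipy import ndimage
W0=np.load('scene0.npz')['W'];im,W,s=snap('scene')
dz=np.linalg.norm(W-W0,axis=-1)
k=(dz>8);k[:, :150]=0;k[:100]=0
l,n=ndimage.label(k)
for i in range(1,n+1):
    q=l==i
    if q.sum()>8:
        print(q.sum(),np.argwhere(q).mean(0).round()[::-1],np.nanmean(W[q],0).round(),np.nanmean(W0[q],0).round(),im[q].mean(0).round())
print('blob px then/now',np.nanmean(W0[285:293,270:278,2]),np.nanmean(W[285:293,270:278,2]))
E
python3 df.py
```

```text
21 [232. 102.] [  104. -1226.  -263.] [  103. -1227.  -263.] [99. 65. 39.]
9 [242. 101.] [   54. -1227.  -274.] [   53. -1229.  -275.] [91. 62. 40.]
12210 [357. 167.] [472.  25. 251.] [ 232. -249.    5.] [94. 94. 89.]
6095 [549. 120.] [-553. -135.  -96.] [-689. -195. -171.] [113. 111. 104.]
19 [164. 105.] [  311. -1471.  -308.] [  311. -1470.  -307.] [38. 69. 53.]
19 [193. 104.] [  252. -1284.  -248.] [  252. -1285.  -249.] [80. 52. 31.]
15 [214. 103.] [  185. -1228.  -240.] [  185. -1227.  -240.] [101.  66.  40.]
12 [152. 104.] [  351. -1498.  -301.] [  352. -1493.  -299.] [131. 136. 133.]
21 [181. 104.] [  253. -1416.  -303.] [  251. -1419.  -305.] [80. 52. 31.]
13 [171. 106.] [  279. -1469.  -322.] [  280. -1468.  -322.] [36. 63. 48.]
13 [226. 106.] [  133. -1228.  -269.] [  132. -1230.  -271.] [98. 64. 39.]
9 [237. 104.] [  134. -1117.  -215.] [  133. -1119.  -217.] [115.  96.  81.]
12 [168. 107.] [  299. -1466.  -324.] [  298. -1467.  -324.] [35. 64. 49.]
35 [155. 110.] [  353. -1476.  -322.] [  354. -1473.  -320.] [48. 80. 64.]
9 [203. 109.] [  233. -1229.  -250.] [  234. -1225
[... 1300 characters left out ...]
39.]
33 [621. 164.] [-1526.  -274.  -744.] [-1524.  -273.  -743.] [136. 135. 129.]
9 [611. 164.] [-818.  -51. -329.] [-813.  -50. -327.] [77. 80. 82.]
10 [604. 165.] [-755.  -50. -305.] [-753.  -49. -304.] [78. 81. 83.]
171 [631. 177.] [-1472.  -188.  -750.] [-1474.  -188.  -751.] [141. 139. 133.]
20 [619. 176.] [-1439.  -229.  -757.] [-1434.  -227.  -753.] [144. 144. 138.]
46 [274. 289.] [659.  -9.  15.] [654. -17.   5.] [134. 137. 134.]
1202 [419. 308.] [472. 211.  30.] [505. 237.  79.] [101.  79.  65.]
9 [154. 420.] [ 934. -387. -752.] [ 934. -385. -750.] [82. 81. 77.]
9 [153. 433.] [ 956. -350. -752.] [ 956. -348. -749.] [90. 89. 85.]
blob px then/now 4.824708308463232 11.487360017544958
```

```bash
cat > incup.py <<'E'
from h import *
from scipy import ndimage
st=ctrl.get_state();R=st['ee_rot'];p=st['tool_pos']
def cupf(W):  # cup coords: x'=-tool x, y'=tool y... z'=-tool z ; origin shoulder
    T=(W-p)@R; return np.stack([-T[...,0],T[...,1],-(T[...,2]-6)+31],-1)
im,W,s=snap('wrist'); C=cupf(W); r=np.hypot(C[...,0],C[...,1]);wall=18.5+np.tan(np.radians(10))*C[...,2]
m=(C[...,2]>3)&(C[...,2]<54)&(r<31)
print('cup px',m.sum())
inn=m&(C[...,2]>9)&(r<wall-5); l,n=ndimage.label(inn)
for i in range(1,n+1):
    q=l==i
    if q.sum()>30: print('inside',q.sum(),C[q].mean(0).round(1),C[q].min(0).round(),C[q].max(0).round(),im[q].mean(0).round())
im,W,s=snap('scene'); C=cupf(W); r=np.hypot(C[...,0],C[...,1])
m=(C[...,2]<-3)&(C[...,2]>-30)&(r<20)
print('stem px',m.sum(),'x range by z:')
for a in range(-30,-2,4):
    q=m&(C[...,2]>=a)&(C[...,2]<a+4)
    if q.sum(): print(a,q.sum(),C[q][:,0].min().round(1),C[q][:,0].max().round(1),C[q][:,1].min().round(1),C[q][:,1].max().round(1))
E
python3 incup.py
```

```text
cup px 27022
inside 1205 [-16.2   1.   42.1] [-22. -11.  27.] [-7. 13. 51.] [ 98. 103. 101.]
stem px 239 x range by z:
-30 24 -6.7 11.1 -5.9 8.1
-26 23 -4.4 10.0 -4.8 8.6
-22 40 -5.4 16.0 -4.6 8.7
-18 33 -5.0 15.9 -3.3 8.5
-14 26 -4.5 15.8 -2.9 8.6
-10 34 -6.1 15.8 -4.4 10.1
-6 59 -18.8 19.8 -9.8 17.9
```

The key is confirmed on the tool −x side. A rivet cluster is still at the cup's lip (z 27–51 mm), so I'll go higher and tilt more.

Emit:
step_arm(
  dp=[
    [-2,0,0.2],
    [-2.5,0,0.2],
    [-2.5,0,0.3],
    [-2.5,0,0.3],
    [0,0,0],
  ],
  angular=[
    [0,0,0],
    [0,0,0],
    [0,-0.03,0],
    [0,-0.05,0],
    [0,-0.05,0],
  ],
)

```text
t: 15.05
tool_pos: [658.3, -12.0, 359.4]
ee_rot: [[0.341, 0.096, 0.935], [-0.034, 0.995, -0.09], [-0.939, -0.0, 0.343]]
force: [0.1, -0.5, -3.8]
opening: 0.714
grip_force: 76.5
```

```bash
python3 incup.py|grep inside; python3 df.py | grep -E "^[0-9]+ \[2[5-9][0-9]|^[0-9]+ \[3" ; python3 - <<'E'
from h import *
st=ctrl.get_state();print(st['t'],st['tool_pos'],st['q'].round(3),st['ee_rot'].round(3).tolist(),st['force'])
E
```

```text
inside 403 [-16.6  -1.4  47.3] [-23.  -6.  40.] [-9.  2. 54.] [87. 92. 90.]
inside 87 [-18.4  11.2  53. ] [-20.  10.  51.] [-15.  13.  54.] [94. 99. 97.]
11170 [353. 141.] [481.  25. 308.] [ 164. -360.   -0.] [96. 96. 91.]
80 [276. 184.] [633.  -7. 266.] [ 477. -275.   39.] [159. 161. 151.]
39 [273. 289.] [660.  -9.  15.] [656. -18.   5.] [174. 179. 175.]
15.2 [659.22255252 -12.07526404 354.58394522] [ 0.033  0.698 -0.93  -1.972 -0.122 -0.045] [[0.332, 0.097, 0.938], [-0.034, 0.995, -0.091], [-0.943, -0.001, 0.334]] [-0.83838507 -1.18823095 -2.50441353]
```

Emit:
step_arm(
  dp=[
    [0,0,0],
    [0,0,0],
    [0,0,0],
    [0,0,0],
    [0,0,0],
  ],
  angular=[
    [0,0,0],
    [0,0,0],
    [0,0,0],
    [0,0,0],
    [0,0,0],
  ],
)

```text
t: 15.82
tool_pos: [658.9, -12.0, 355.7]
ee_rot: [[0.334, 0.097, 0.938], [-0.033, 0.995, -0.091], [-0.942, -0.001, 0.335]]
force: [0.3, 0.5, -2.6]
opening: 0.715
grip_force: 76.5
```

```bash
python3 incup.py|grep inside; python3 df.py | grep -E "^[0-9]+ \[2[4-9][0-9]|^[0-9]+ \[3" ; python3 riv.py
```

```text
10 [244. 101.] [   44. -1225.  -274.] [   42. -1230.  -277.] [95. 64. 42.]
11122 [353. 141.] [480.  25. 309.] [ 162. -362.   -0.] [96. 96. 91.]
48 [310. 274.] [575.   2.  15.] [570.  -6.   5.] [199. 203. 198.]
83 [273. 287.] [656. -14.  15.] [651. -22.   5.] [159. 163. 159.]
scene dish 50 [310. 274.] [575.   2.  14.] 21.0 [196. 200. 196.]
scene dish 97 [274. 287.] [656. -14.  14.] 21.0 [161. 165. 161.]
scene bench 328 [286. 210.] [ 496. -206.   10.] 20.0 [108.  94.  66.]
scene bench 9 [306. 206.] [ 444. -196.    6.] 8.0 [74. 79. 79.]
scene bench 18 [267. 212.] [ 533. -234.    6.] 8.0 [71. 75. 75.]
scene bench 78 [197. 239.] [ 712. -242.   12.] 19.0 [121. 126. 122.]
scene bench 27 [412. 323.] [497. 220.  12.] 20.0 [59. 37. 24.]
scene bench 167 [385. 340.] [562. 218.  10.] 20.0 [65. 41. 26.]
scene bench 15 [303. 378.] [729. 193.  11.] 17.0 [49. 52. 51.]
top bench 6 [260. 116.] [815. 115.   6.] 9.0 [126. 133. 131.]
top bench 6 [256. 120.] [805. 124.   6.] 7.0 [142. 148. 146.]
top bench 6 [300. 122.] [803.  24.   5.] 7.0 [144. 150. 147.]
top bench 8 [295. 125.] [795.  35.   6.] 8.0 [141. 147. 144.]
top bench 6 [376. 133.] [ 780. -144.    6.] 9.0 [140. 146. 143.]
top bench 10 [230. 161.] [710. 178.  11.] 19.0 [26. 28. 28.]
top bench 27 [423. 169.] [ 701. -247.   12.] 20.0 [59. 63. 63.]
top bench 25 [225. 170.] [690. 187.  13.] 20.0 [28. 29. 30.]
top bench 150 [224. 253.] [507. 185.   9.] 19.0 [30. 18. 12.]
top bench 102 [411. 246.] [ 530. -220.    7.] 18.0 [46. 47. 46.]
top bench 37 [427. 244.] [ 534. -256.    9.] 19.0 [65. 67. 66.]
top bench 15 [203. 246.] [523. 230.  10.] 20.0 [46. 23. 10.]
top bench 287 [399. 271.] [ 474. -194.    8.] 20.0 [46. 46. 44.]
top bench 37 [420. 267.] [ 485. -240.   16.] 20.0 [94. 90. 79.]
```

All three rivets are in the dish and the cup is empty. Right the cup.

Emit:
step_arm(
  dp=[
    [0,0,0],
    [0,0,0],
    [0,0,0],
    [0,0,0],
    [0,0,0],
  ],
  angular=[
    [0,0.12,0],
    [0,0.175,0],
    [0,0.175,0],
    [0,0.175,0],
    [0,0.175,0],
  ],
)

```text
t: 16.7
tool_pos: [670.0, -11.5, 352.0]
ee_rot: [[-0.233, 0.094, 0.968], [0.021, 0.996, -0.092], [-0.972, -0.001, -0.234]]
force: [1.8, -0.1, -3.4]
opening: 0.714
grip_force: 76.3
```

Emit:
step_arm(
  dp=[
    [2.5,0,-1.2],
    [2.7,0,-0.9],
    [2.8,0,-0.4],
    [2.8,0,0.1],
    [2.8,0,0.6],
  ],
  angular=[
    [0,0.17,0],
    [0,0.17,0],
    [0,0.17,0],
    [0,0.17,0],
    [0,0.17,0],
  ],
)

```text
t: 17.32
tool_pos: [585.0, -3.3, 246.6]
ee_rot: [[-0.868, 0.094, 0.488], [0.082, 0.996, -0.047], [-0.49, -0.001, -0.872]]
force: [1.6, 0.4, -3.3]
opening: 0.713
grip_force: 76.2
```

```bash
python3 - <<'E'
from h import *
st=ctrl.get_state();print(st['t'],st['tool_pos'],st['q'].round(3),st['ee_rot'].round(4).tolist(),st['force'])
from scipy.spatial.transform import Rotation as Ro
R=st['ee_rot'];z=R[:,2];v=np.cross(z,[0,0,-1.]);a=np.arctan2(np.linalg.norm(v),-z[2]);print('level rotvec tool',R.T@(v/np.linalg.norm(v)*a))
E
```

```text
17.325 [585.01968014  -3.30016987 246.55407686] [ 0.022  0.081 -0.345  0.636 -0.057  0.101] [[-0.8679, 0.0943, 0.4877], [0.0819, 0.9955, -0.0467], [-0.4899, -0.0006, -0.8718]] [ 1.55306899  0.39242243 -3.2902938 ]
level rotvec tool [-0.00063839  0.51201548  0.        ]
```

Emit:
step_arm(
  dp=[
    [0,0,0],
    [0,0,0],
    [0,0,0],
    [0,0,0],
    [0,0,0],
  ],
  angular=[
    [0,0.17,0],
    [0,0.17,0],
    [0,0.172,0],
    [0,0,-0.16],
    [0,0,-0.16],
  ],
)

```text
t: 17.95
tool_pos: [587.2, -3.5, 244.2]
ee_rot: [[-0.974, -0.229, 0.002], [-0.229, 0.974, -0.001], [-0.002, -0.002, -1.0]]
force: [0.2, 0.6, -2.2]
opening: 0.716
grip_force: 76.7
```

Emit:
step_arm(
  dp=[
    [0,0,0],
    [0,0,0],
    [0,0,0],
    [0,0,0],
    [0,0,0],
  ],
  angular=[
    [0,0,-0.14],
    [0,0,0],
    [0,0,0],
    [0,0,0],
    [0,0,0],
  ],
)

```text
t: 18.58
tool_pos: [586.1, -3.5, 246.3]
ee_rot: [[-0.934, -0.357, 0.004], [-0.357, 0.934, -0.001], [-0.003, -0.003, -1.0]]
force: [0.1, -0.2, -2.4]
opening: 0.715
grip_force: 76.6
```

```bash
cat > m.py <<'E'
from h import *
st=ctrl.get_state();p,R=st['tool_pos'],st['ee_rot']
print(st['t'],p.round(1),'q',st['q'].round(2),R.round(4).tolist(),st['force'].round(1))
z=R[:,2];v=np.cross(z,[0,0,-1.]);print('level tool',(R.T@v).round(4))
yaw=np.arctan2(R[1,0],R[0,0]);print('tool z turn for hub',-(((0.367+np.pi)-yaw+np.pi)%(2*np.pi)-np.pi))
print('D tool cm to hub',(R.T@(np.array([477.0,-236.4,p[2]])-p)/10).round(3))
E
cat > rim.py <<'E'
from h import *
st=ctrl.get_state();p,R=st['tool_pos'],st['ee_rot']
im,W,s=snap('wrist');T=(W-p)@R
k=(np.abs(T[...,2]+18-2)<5)&(np.hypot(T[...,0],T[...,1])<34)&(np.hypot(T[...,0],T[...,1])>24)
P=T[k];print(k.sum(),cv2.minEnclosingCircle(P[:,:2].astype(np.float32)),np.median(P[:,2]))
h=P[np.abs(P[:,2]-np.percentile(P[:,2],5))<2];c,r=fitc(h[:,:2]);print('rim fit tool xy',c,r,len(h),np.percentile(P[:,2],5))
E
python3 m.py; python3 rim.py
```

```text
18.575 [586.1  -3.5 246.3] q [-0.01  0.41  0.23  1.38 -0.   -0.37] [[-0.9342, -0.3568, 0.0037], [-0.3569, 0.9342, -0.0015], [-0.003, -0.0027, -1.0]] [ 0.1 -0.2 -2.4]
level tool [-0.0027  0.003   0.    ]
tool z turn for hub -0.0020980455558259337
D tool cm to hub [ 1.8506e+01 -1.7865e+01 -6.0000e-03]
6642 ((2.2724814414978027, -0.035052549093961716), 33.54620361328125) -15.275105308840493
rim fit tool xy [2.27611723 0.06846806] 30.13025824705308 1527 -18.144160913975217
```

Emit:
step_arm(
  dp=[
    [3,-3,0],
    [3,-3,0],
    [3,-3,0],
    [3,-3,0],
    [3,-3,0],
  ],
  angular=[
    [-0.003,0.003,0],
    [0,0,0],
    [0,0,0],
    [0,0,0],
    [0,0,0],
  ],
)

```text
t: 19.25
tool_pos: [499.0, -198.4, 246.4]
ee_rot: [[-0.934, -0.357, 0.0], [-0.357, 0.934, -0.0], [-0.0, -0.0, -1.0]]
force: [0.3, -0.0, -3.6]
opening: 0.711
grip_force: 76.8
```

Emit:
step_arm(
  dp=[
    [3.25,-2.85,0],
    [0,0,3],
    [0,0,3],
    [0,0,3],
    [0,0,2.5],
  ],
  angular=[
    [0,0,0],
    [0,0,0],
    [0,0,0],
    [0,0,0],
    [0,0,0],
  ],
)

```text
t: 19.88
tool_pos: [479.1, -235.4, 130.2]
ee_rot: [[-0.934, -0.357, -0.001], [-0.357, 0.934, 0.0], [0.001, 0.001, -1.0]]
force: [1.1, 0.1, -2.5]
opening: 0.715
grip_force: 77.0
```

```bash
python3 m.py; python3 rim.py; python3 - <<'E'
from h import *
st=ctrl.get_state();p=st['tool_pos'];R=st['ee_rot']
for n in ('scene','top','wrist'):
    im,W,s=snap(n);w=W.reshape(-1,3)
    k=(np.abs(w[:,2]-45)<2.0)&(np.hypot(w[:,0]-480,w[:,1]+237)<60)&(np.hypot(w[:,0]-480,w[:,1]+237)>25)
    hu=w[k]
    r=w[(w[:,2]>137)&(w[:,2]<146)&(np.hypot(w[:,0]-p[0],w[:,1]-p[1])<36)]
    print(n,'hub',len(hu),np.round(cv2.minEnclosingCircle(hu[:,:2].astype(np.float32))[0],1) if len(hu)>50 else '',)
    T=(w-p)@R
    d=np.hypot(T[:,0]-1.5,T[:,1]); q=(d<33)&(d>24)&(T[:,2]<-15)&(T[:,2]>-23)
    P=w[q]
    if len(P)>40: 
        c,rr=fitc(P[:,:2]); A=np.c_[P[:,:2]-c,np.ones(len(P))]; print('  rim',len(P),c.round(1),rr.round(1),'enc',np.round(cv2.minEnclosingCircle(P[:,:2].astype(np.float32))[0],1),np.linalg.lstsq(A,P[:,2],rcond=None)[0].round(3))
    st_=(T[:,2]>45)&(T[:,2]<70)&(np.hypot(T[:,0],T[:,1])<20)
    if st_.sum()>20: print('  stem',st_.sum(),T[st_].min(0).round(1),T[st_].max(0).round(1))
E
```

```text
19.875 [ 479.1 -235.4  130.2] q [-0.46  0.39 -0.12  1.06 -0.   -0.82] [[-0.9342, -0.3569, -0.0007], [-0.3569, 0.9342, 0.0003], [0.0005, 0.0006, -1.0]] [ 1.1  0.1 -2.5]
level tool [ 0.0006 -0.0005  0.    ]
tool z turn for hub -0.0020868475787754193
D tool cm to hub [ 0.235 -0.018  0.   ]
6629 ((1.9264992475509644, 0.020718451589345932), 33.56717300415039) -15.277290732877951
rim fit tool xy [1.80489072 0.05757371] 29.948030428347263 1669 -18.06580726175686
scene hub 292 [ 479.9 -233.9]
  stem 56 [-18.9  -5.9  47.1] [-0.9  8.3 68.5]
top hub 263 [ 482.1 -235.8]
wrist hub 10578 [ 476.6 -236.3]
  rim 5981 [ 477.8 -234.9] 28.6 enc [ 475.8 -235.1] [-1.2000e-02 -1.0000e-03  1.4528e+02]
```

Emit:
step_arm(
  dp=[
    [0.05,0,0.5],
    [0,0,0.5],
    [0,0,0.5],
    [0,0,0.4],
    [0,0,0.2],
  ],
  angular=[
    [0,0,0],
    [0,0,0],
    [0,0,0],
    [0,0,0],
    [0,0,0],
  ],
)

```text
t: 20.7
tool_pos: [478.2, -235.7, 113.2]
ee_rot: [[-0.934, -0.357, -0.001], [-0.357, 0.934, -0.001], [0.001, -0.001, -1.0]]
force: [-11.1, 3.3, 26.9]
opening: 0.717
grip_force: 79.9
```

Emit:
step_arm(
  dp=[
    [0,0,-0.3],
    [0.1,0.07,0],
    [0,0,0.2],
    [0,0,0.2],
    [0,0,0.1],
  ],
  angular=[
    [0,0,0],
    [0,0,0],
    [0,0,0],
    [0,0,0],
    [0,0,0],
  ],
)

```text
t: 21.32
tool_pos: [476.7, -236.0, 108.5]
ee_rot: [[-0.934, -0.357, -0.002], [-0.357, 0.934, -0.002], [0.003, -0.001, -1.0]]
force: [-4.8, -3.0, 1.5]
opening: 0.71
grip_force: 77.4
```

Emit:
step_arm(
  dp=[
    [0.06,0,0.2],
    [0,0,0.2],
    [0,0,0.2],
    [0,0,0.2],
    [0,0,0],
  ],
  angular=[
    [0,0,0],
    [0,0,0],
    [0,0,0],
    [0,0,0],
    [0,0,0],
  ],
)

```text
t: 21.95
tool_pos: [476.4, -236.1, 99.5]
ee_rot: [[-0.934, -0.357, -0.002], [-0.357, 0.934, -0.001], [0.003, -0.0, -1.0]]
force: [-4.4, -3.3, 0.3]
opening: 0.717
grip_force: 77.2
```

Emit:
step_arm(
  dp=[
    [0.04,0,0.2],
    [0,0,0.2],
    [0,0,0.2],
    [0,0,0],
    [0,0,0],
  ],
  angular=[
    [0,0,0],
    [0,0,0],
    [0,0,0],
    [0,0,0],
    [0,0,0],
  ],
)

```text
t: 22.58
tool_pos: [476.4, -236.1, 93.6]
ee_rot: [[-0.934, -0.357, -0.002], [-0.357, 0.934, -0.001], [0.002, -0.0, -1.0]]
force: [-4.1, -2.4, 0.3]
opening: 0.719
grip_force: 77.2
```

Emit:
step_arm(
  dp=[
    [0,0,0.3],
    [0,0,0.2],
    [0,0,0.2],
    [0,0,0.1],
    [0,0,0],
  ],
  angular=[
    [0,0,0],
    [0,0,0],
    [0,0,0],
    [0,0,0],
    [0,0,0],
  ],
)

```text
t: 23.2
tool_pos: [476.4, -236.1, 87.0]
ee_rot: [[-0.934, -0.357, -0.001], [-0.357, 0.934, -0.001], [0.001, -0.001, -1.0]]
force: [-6.6, -2.4, 8.7]
opening: 0.714
grip_force: 78.1
```

Emit:
step_arm(
  dp=[
    [0,0,0.15],
    [0,0,0.1],
    [0,0,0.1],
    [0,0,0.1],
    [0,0,0],
  ],
  angular=[
    [0,0,0],
    [0,0,0],
    [0,0,0],
    [0,0,0],
    [0,0,0],
  ],
)

```text
t: 23.82
tool_pos: [476.5, -236.1, 84.2]
ee_rot: [[-0.934, -0.357, -0.0], [-0.357, 0.934, -0.001], [0.0, -0.001, -1.0]]
force: [-8.8, 0.0, 19.3]
opening: 0.714
grip_force: 79.8
```

Emit:
step_arm(
  dp=[
    [0,0,0.1],
    [0,0,0.1],
    [0,0,0],
    [0,0,0],
    [0,0,0],
  ],
  angular=[
    [0,0,0],
    [0,0,0],
    [0,0,0],
    [0,0,0],
    [0,0,0],
  ],
)

```text
t: 24.45
tool_pos: [476.5, -236.0, 84.1]
ee_rot: [[-0.934, -0.357, 0.001], [-0.357, 0.934, -0.002], [-0.0, -0.002, -1.0]]
force: [-13.5, 2.8, 30.5]
opening: 0.717
grip_force: 81.2
```

```bash
python3 m.py; python3 rim.py; python3 riv.py | grep "scene dish"; python3 - <<'E'
from h import *
im,W,s=snap('wrist');w=W.reshape(-1,3)
d=np.hypot(w[:,0]-476.6,w[:,1]+236.3)
hub=w[(d>34)&(d<43)&(np.abs(w[:,2]-45)<6)];print('hub face z',np.median(hub[:,2]),len(hub))
r=w[(d<32)&(d>26)&(w[:,2]>95)&(w[:,2]<112)];print('rim z top pct',np.percentile(r[:,2],[50,75,90]),len(r))
im,W,s=snap('scene','fin.png');A=cv2.resize(im[150:250,235:345],(660,600),interpolation=cv2.INTER_CUBIC);cv2.imwrite('pics/finc.png',A[:,:,::-1])
E
```

```text
24.45 [ 476.5 -236.    84.1] q [-0.46  0.44 -0.19  0.94 -0.   -0.82] [[-0.9341, -0.3571, 0.0009], [-0.3571, 0.9341, -0.0017], [-0.0002, -0.0019, -1.0]] [-13.5   2.8  30.5]
level tool [-0.0019  0.0002  0.    ]
tool z turn for hub -0.0018024361536213007
D tool cm to hub [-0.03  -0.051  0.   ]
6708 ((1.9011938571929932, 0.005753346718847752), 33.580135345458984) -15.503738565663218
rim fit tool xy [0.54571685 0.04347373] 29.7239375946037 1983 -18.09141819136217
scene dish 49 [310. 274.] [575.   1.  14.] 19.0 [189. 193. 189.]
scene dish 96 [274. 287.] [656. -14.  14.] 20.0 [186. 191. 186.]
hub face z 45.1276042800022 6121
rim z top pct [ 99.48146988 100.21063587 100.82284755] 6128
```

View pics/finc.png

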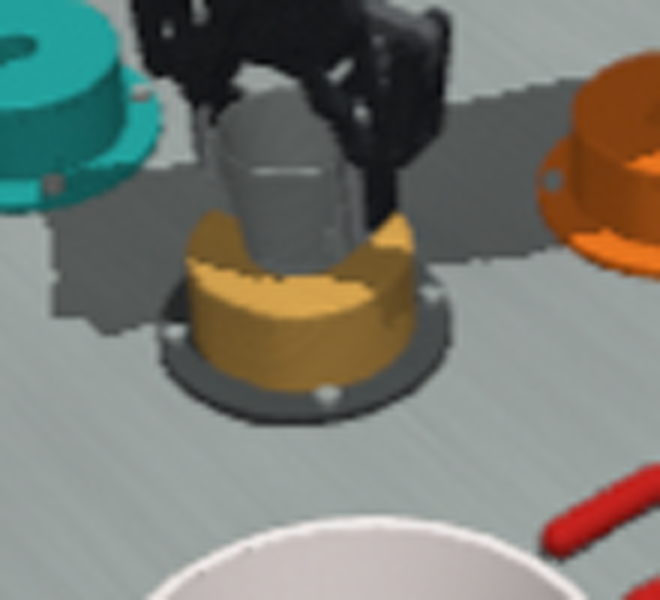

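The last view shows the cup's shoulder seated flat on the brass hub, with no gap around (300,270). The rim sits at z=100 mm, and the TCP stopped dropping while the push rose to 30 N, so it is home.

```bash
python3 -c "
from station import ctrl
print(ctrl.finish_job()); print(ctrl.get_state()['tool_pos'])"
```

```text
the job is handed in; nothing more can be done
None
the job is handed in; nothing more can be done
```

The job is handed in: all three rivets lie in the dish, and the cup is keyed into the brass hub with its shoulder home, still gripped and pressed down at about 30 N; no verdict was shown.

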